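Seat a fired cup in a trimming jig

ROBOT

A 6-joint arm with a two-finger parallel gripper is mounted at the origin on the work surface. World frame = base frame: x ahead of the robot, y to its left, z up, the work surface at z = 0. Lengths are in m, angles in rad, forces in N, time in s.
With the tool pointing down it reaches from about 0.275 to 0.75 m from the base axis. Payload 10.2 kg.
Tool frame: the origin (TCP) lies at the very end of the fingers, on their centre line; the grasp point (between the pads) lies 19 mm behind it; z points along the fingers, y is the line along which they close (so a half turn about z gives the same grasp; the last joint's range is limited). The gripper opens to 88 mm and grips with 3 to 60 N. Pads are 18 mm wide; open, the fingers measure 123 mm over their backs; the gripper's body (75 mm by 187 mm) begins 45 mm behind the grasp point.
Start: joints at [1.069, 0.313, 1.498, -0, 1.331, -0.223], TCP at [0.144, 0.505, 0.239] pointing down, gripper open.
Joint ranges: [-2.94, 2.94], [-0.97, 2.17], [0.19, 2.56], [-1.23, 4.37], [0.02, 3.11], [-2.88, 2.88]. Speed limits (rad/s): [2.39, 2.39, 3.01, 3.14, 3.14, 3.14].

INTERFACE

Orientations are given as a unit quaternion [x, y, z, w].
In Python, from plant import robot gives the robot as it stands. The module is installed in compiled form; this text tells all that it offers.
- The arm moves only by the shell command python3 -m jog 'ROWS'. ROWS is JSON, a list of rows, each a list of 5 numbers: the shift along the tool's x, y, z in m, then the turn about the tool's z in degrees, then the finger opening in m, from 0 to 0.0881. In form: [[tx, ty, tz, spin, claw], ...]. A call has 1 to 20 rows; each row is the pose to reach, as a shift and turn from the pose commanded when the call began, along the tool's axes at that moment; what a row does not reach only later rows make up. A row lasts 1/8 s, in which the tool goes at most 62.5 mm and 10.7 degrees, less where a joint would pass 70% of its speed; a pose out of reach is approached as far as the arm can. A call with a gripper value outside its range is refused whole. The fingers move at their own pace and stop on an object; the grip force is fixed at half the most. Time passes only in rows, so rows that repeat a pose let the fingers close. It gives the time, the measured TCP pose, the force, the opening and the grip force at its end, in the units of the state.
- robot.get_state(): the state, without advancing time (a new reading comes with each control period).
- robot.get_image(name): name is "scene" or "top" or "wrist"; returns a dict with "image" (400x640x3 uint8, red, green, blue), "depth" (400x640 float32, m along the optical axis (not along the pixel's ray), 0 where there is no reading), "camera_matrix" (3x3 intrinsics, pixels), "dist" ([k1, k2, p1, p2, k3] as OpenCV has them; the pictures are not rectified), "R" (3x3) and "t" (3): a world point X has camera coordinates R X + t; the wrist camera has in their place "T_tool_cam" (4x4, takes a point from camera to tool coordinates, whose origin is the TCP and whose axes are the flange's). Camera axes: x right, y down, z forward; pixel columns grow to the right and rows downward; lengths in m; the calibration is good to about 2 mm. A picture is of the moment at which its call begins: read the wrist's pose just before it.
- robot.sign_off(): hands the job in; it is judged then, once.
Trained networks look in the newest picture that a camera, given by its name, has taken for a name from the list of things; names that differ only in an ending like _2 or _b are one class to them, and where a whole thing is asked for, a point or a joint stands for the part that bears it (a point fixed in the world has none). Each returns a list of dicts, best first, with "p" (0 to 1); they miss things now and then, are a little off and sometimes report something else, mostly with a low value. They report only what shows in the picture. A call takes as long as a camera call. They do not tell look-alikes from the thing itself.
- robot.spot_in(camera, name): "rect" ([centre column, centre row, width, height] in pixels, round what is visible of it).
- robot.trace(camera, name): "region" (400x640 bool, what is visible of it) and "rect" ([centre column, centre row, width, height] in pixels, round what is visible of it).
The state is a dict: "t": time; "q": joint angles; "qd": joint speeds; "joint_torque": joint torques, N m; "position": TCP position; "eef_rot": TCP orientation; "contact_force": force on the tool from outside, world axes, zero at the start; "torque": the same for the moment, N m; "grip_width": finger opening in m; "grip_force": force on a finger pad.
Only numpy, scipy, OpenCV 4.12 (cv2) and the standard library are available. Lean on these libraries where they do the work, as an engineer would, in place of code of your own. Each camera call takes 0.05 s, during which the arm holds its last target. There are 200 camera calls.

TASK

One plain straight-sided cup stands upside down, foot up, among the fired pots on the ware board. Set it, still foot up, on the trimming jig and nudge it in under the clear bridge until it rests against both wooden pins while the sliding jaw is still well clear of it, and only then slide the jaw up until it touches the cup. Do not knock the bridge or disturb the other pots, mug, stamp and brush.

Things in the scene. Friction and masses are not known exactly. Their poses are not given: they have to be found in the camera images.
- jig: trimming jig, fixed, left or right of the ware board: plywood plate 12 mm thick on the table, x = -240 to +55, y = -67 to +118 mm in its own frame. Origin: on the table under the nest centre. Own x points from the jig's open front into the nest under the bridge; turned up to 12 degrees about vertical. z up.
- bridge: fixed on the jig, same frame: clear plastic board, z 150 to 158 mm, x and y = -46 to 50 and -60 to 60 mm, on two plywood walls 12 mm thick, inner faces y = +-42, x = -25 to 50 mm. Fingers do not fit beside a cup between the walls, nor an upright gripper under the board: push from the front, tool tilted 30 to 45 degrees, gripper's body leaning out to the front. Not to be struck (6 N).
- nest (a point): nest centre, on top of the jig's plate (12 mm above the table), jig's axes: where the seated cup's axis must be. The two wooden pins, 14 mm in diameter and 40 mm tall above the plate, stand at x = 18.5, y = +32 and -32 mm from it; the cup is centred here when it touches both. Pushed off-centre it can stick on one pin until worked sideways.
- jaw (a joint): jaw position in m: 0 = fully open (at the jig's front), grows along the jig's own +x; touches a fully seated cup at 0.125; end stop 0.135. Stays where left; sliding takes about 2 N. It starts partly closed (0.04 to 0.10), leaving no room to set the cup down in front of the bridge until it is slid open. Well clear means below 0.09.
- jaw_knob (a point): on the axis of the jaw's upright black knob, 45 mm above the table: a block 20 mm along the jig's x, 16 mm along its y, from 27 to 63 mm above the table, on a carriage 24 mm wide, top at 27 mm. Moves along the jig's x with the jaw, on the line y = +95 mm of the jig.
- jaw_nose (a point): middle of the jaw's flat front face, 19 mm above the table, on the jig's line y = 0; it lies 70 mm ahead (jig's +x) of the knob. The nose is a bar 14 mm thick along x and 12 mm tall (top 25 mm above the table) from y = -20 mm to the carriage.
- board: wooden ware board, fixed, 12 mm thick: origin on the table at the middle of its far edge, reaching from x = -230 to 0 and y = -105 to +105 mm in its own frame. The cup, vase, dish and jar stand on it in any order.
- cup: the cup to load: buff fired clay, upside down, a plain upright cylinder 60 mm in diameter, 60 mm tall with a shallow foot (44 mm wide, 4 mm tall) on top; closed and solid to the touch, 150 to 310 g. Origin at the centre of its lower end, z up.
- vase: bystander of the same clay: bud vase 46 mm in diameter, 112 mm tall with a narrow neck; origin at the centre of its foot
- dish: bystander of the same clay: shallow dish 76 mm in diameter, 32 mm tall; origin at the centre of its foot
- jar: bystander of the same clay: small lidded jar with a knob, 54 mm in diameter, 72 mm tall; origin at the centre of its foot
- mug: bystander: white mug 82 mm in diameter, 88 mm tall, off to the left; origin at the centre of its foot
- stamp: bystander: dark wooden stamp, 36 mm square, 50 mm tall, at the back; origin at the centre of its underside
- brush: bystander: brush 190 mm long lying on the table, off to the right
There are look-alikes about, which are no part of the job. Leave any purple look-alike of the cup alone.

How it is judged:
By the outcome, as a careful person would: the job done as asked, in the order asked, and still so for the second after the job is handed in, with the robot touching nothing.
It also fails if it takes over 72 s, if anything falls off the work surface, if the arm or the gripper's body presses on something with over 40 N, if the wrist force passes 120 N, or if a joint passes its speed limit or range.

## Working session

There is one attempt and no reset: what is moved stays moved. The work goes in short steps, Python scripts to look and compute and a shell command to move; the robot and the scene stay as the last step left them, time stands still between calls to the robot, and variables do not carry over. Pictures are saved under pics/ and viewed, at most 10 in all, crops included, and the job is handed in when it is done.

```bash
mkdir -p pics
cat > h.py <<'E'
from plant import robot
import numpy as np, cv2
from scipy.spatial.transform import Rotation as Ro
def cloud(im,T=None):
    h,w=im["depth"].shape; K=np.array(im["camera_matrix"]); 
    u,v=np.meshgrid(np.arange(w),np.arange(h))
    p=cv2.undistortPoints(np.stack([u,v],-1).reshape(-1,1,2).astype(np.float64),K,np.array(im["dist"])).reshape(h,w,2)
    d=im["depth"]; X=np.dstack([p[...,0]*d,p[...,1]*d,d])
    if "R" in im: X=(X-np.array(im["t"]))@np.array(im["R"])
    else:
        M=np.array(im["T_tool_cam"]); X=X@M[:3,:3].T+M[:3,3]; X=X@T[:3,:3].T+T[:3,3]
    X[d==0]=np.nan
    return X
def pose():
    s=robot.get_state(); T=np.eye(4); T[:3,:3]=Ro.from_quat(s["eef_rot"]).as_matrix(); T[:3,3]=s["position"]; return T
def save(im,n): cv2.imwrite("pics/"+n,im["image"][...,::-1])
E
python3 - <<'E'
from h import *
np.set_printoptions(precision=4,suppress=True)
print(pose())
for c in ("top","scene"):
    im=robot.get_image(c); save(im,c+"0.png"); X=cloud(im); np.save(c+".npy",X)
    for n in ("cup","jaw_knob","jig","bridge","board","vase","dish","jar","mug","stamp","brush"):
        for r in robot.trace(c,n)[:3]:
            P=X[r["region"]]; P=P[~np.isnan(P[:,0])]
            if len(P): print(c,n,round(r["p"],2),np.round(r["rect"]),np.median(P,0),np.percentile(P,1,axis=0),np.percentile(P,99,axis=0))
E
```

```text
[[-0.9614  0.2752 -0.0006  0.1444]
 [ 0.2752  0.9614 -0.0011  0.5045]
 [ 0.0003 -0.0012 -1.      0.2382]
 [ 0.      0.      0.      1.    ]]
top cup 0.9 [387. 145.  20.  23.] [ 0.7331 -0.1927  0.057 ] [ 0.7082 -0.2248 -0.0006] [ 0.7673 -0.1671  0.0647]
top cup 0.86 [390. 193.  24.  23.] [ 0.5923 -0.2015  0.0691] [ 0.5656 -0.2343  0.0102] [ 0.6281 -0.1761  0.0784]
top cup 0.82 [436. 190.  27.  22.] [ 0.601  -0.3273  0.0578] [ 0.576  -0.3605  0.0079] [ 0.6279 -0.3057  0.0656]
top jaw_knob 0.91 [234. 215.  48.  29.] [0.5567 0.2849 0.027 ] [0.4935 0.1814 0.0203] [0.5709 0.3023 0.0669]
top jig 0.94 [243. 196.  72. 118.] [0.5897 0.2094 0.0142] [0.4392 0.1236 0.0068] [0.72   0.3133 0.1621]
top bridge 0.59 [250. 159.  44.  41.] [0.6738 0.1829 0.1582] [0.6264 0.1254 0.0217] [0.7224 0.2459 0.1636]
top board 0.61 [371. 210.  78.  84.] [ 0.5519 -0.1587  0.0124] [ 0.4357 -0.2634  0.0055] [ 0.669  -0.0482  0.0611]
top board 0.56 [391. 232.  22.  14.] [ 0.4871 -0.1964  0.0882] [ 0.4694 -0.2142  0.0509] [ 0.505  -0.1837  0.1286]
top vase 0.74 [392. 233.  24.  19.] [ 0.4881 -0.1987  0.084 ] [ 0.4669 
[... 2480 characters left out ...]
0.0119] [ 0.638  -0.0828  0.0836]
scene mug 0.6 [388. 108.  28.  36.] [0.4159 0.4878 0.0552] [ 0.3656  0.4579 -0.0001] [0.4478 0.5608 0.0907]
scene mug 0.23 [358. 249.  18.  16.] [ 0.765  -0.0104  0.0191] [ 0.7298 -0.0272 -0.0007] [0.7839 0.0272 0.0519]
scene stamp 0.75 [357. 248.  17.  14.] [ 0.765  -0.0111  0.0191] [ 0.7293 -0.0273 -0.004 ] [0.7834 0.0158 0.0519]
scene stamp 0.44 [364. 182. 103.  76.] [0.662  0.1817 0.0213] [0.4398 0.1183 0.0032] [0.7292 0.3001 0.1599]
scene brush 0.91 [163. 294.  22.  66.] [ 0.5453 -0.4728  0.0176] [ 0.4309 -0.5094  0.0019] [ 0.6055 -0.43    0.0228]
scene brush 0.62 [366. 182. 103.  73.] [0.6622 0.1822 0.0211] [0.4398 0.1183 0.0019] [0.7306 0.3    0.1599]
```

View pics/top0.png

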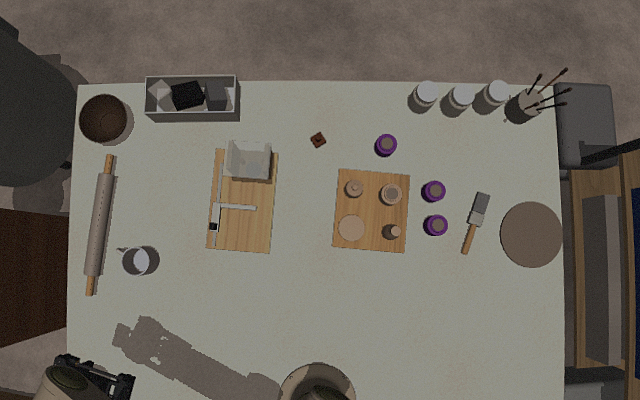

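View pics/scene0.png

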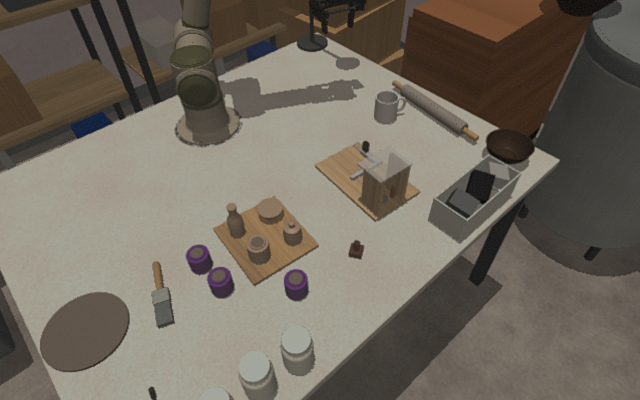

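Top view: the buff cup is at (390,193) on the board, with purple look-alikes at (387,145), (434,190) and (436,225). The jig is on the left with its bridge at (248,160) and knob at (213,226). The scene view agrees. Next I'll fit the jig frame.

Run:
```python
from h import *
from scipy.optimize import minimize
np.set_printoptions(precision=4,suppress=True)
X=np.load("top.npy").reshape(-1,3)
def inb(P,a,b): return P[np.all((P>a)&(P<b),axis=1)]
P=inb(X,[.4,.09,.007],[.76,.35,.018]); 
r=cv2.minAreaRect((P[:,:2]*1000).astype(np.float32)); print("plate",r)
B=inb(X,[.58,.09,.14],[.78,.28,.175]); r2=cv2.minAreaRect((B[:,:2]*1000).astype(np.float32)); print("bridge",r2,len(B),np.median(B[:,2]))
Kn=inb(X,[.44,.24,.045],[.6,.33,.075]); print("knob",Kn.mean(0),np.median(Kn,0),len(Kn))
C=inb(X,[.54,-.26,.06],[.65,-.14,.09]); print("cup",C[:,2].max(),(C.max(0)+C.min(0))/2,np.median(C,0),cv2.minEnclosingCircle((C[:,:2]*1000).astype(np.float32)),len(C))
S=np.load("scene.npy").reshape(-1,3)
for nm,D in (("scene",S),):
  C=inb(D,[.54,-.26,.06],[.65,-.14,.09]);print("cup sc",cv2.minEnclosingCircle((C[:,:2]*1000).astype(np.float32)))
  Kn=inb(D,[.44,.24,.045],[.6,.33,.075]); print("knob",Kn.mean(0),len(Kn))
  P=inb(D,[.4,.09,.007],[.76,.35,.018]);print("plate",cv2.minAreaRect((P[:,:2]*1000).astype(np.float32)))
```

```text
plate ((586.6460571289062, 219.10867309570312), (249.0909881591797, 349.5767517089844), 89.03136444091797)
bridge ((673.5289306640625, 186.16653442382812), (122.26042175292969, 97.15010070800781), 85.78929138183594) 1668 0.15833374163476133
knob [0.5048 0.2948 0.0613] [0.5049 0.2943 0.0628] 50
cup 0.08119078991016812 [ 0.595  -0.2054  0.0711] [ 0.5943 -0.205   0.0705] ((594.4920043945312, -205.39088439941406), 30.069520950317383) 360
cup sc ((595.9912109375, -211.0810089111328), 31.814220428466797)
knob [0.5077 0.291  0.0563] 46
plate ((583.2066650390625, 214.9631805419922), (187.30795288085938, 298.7694091796875), 85.07181549072266)
```

```bash
python3 -m jog '[[-0.407,-0.104,0,-11.5,0.05],[-0.407,-0.104,0,-11.5,0.05],[-0.407,-0.104,0,-11.5,0.05],[-0.407,-0.104,0,-11.5,0.05],[-0.407,-0.104,0,-11.5,0.05],[-0.407,-0.104,0,-11.5,0.05],[-0.407,-0.104,0,-11.5,0.05],[-0.407,-0.104,0,-11.5,0.05],[-0.407,-0.104,0,-11.5,0.05]]'
python3 - <<'E'
from h import *
np.set_printoptions(precision=4,suppress=True)
T=pose(); print(T)
im=robot.get_image("wrist"); save(im,"w1.png"); X=cloud(im,T); print(im["T_tool_cam"])
for n in ("jaw_knob","jig","bridge"):
    for r in robot.trace("wrist",n)[:2]:
        P=X[r["region"]]; P=P[~np.isnan(P[:,0])]; print(n,r["p"],r["rect"],np.percentile(P,[1,50,99],axis=0).ravel())
P=X.reshape(-1,3)
for a,b in ((.05,.075),(.14,.17),(.007,.017),(.020,.03)):
    Q=P[(P[:,2]>a)&(P[:,2]<b)&(P[:,1]<.34)&(P[:,1]>.08)]
    if len(Q)>10: print(a,len(Q),np.median(Q,0),cv2.minAreaRect((Q[:,:2]*1000).astype(np.float32)))
E
```

```text
t: 2.33
position: [0.5066, 0.2931, 0.2386]
eef_rot: [0.039, 0.999, 0.0, -0.0]
contact_force: [-0.0, 0.8, 0.4]
grip_width: 0.0503
grip_force: 0.0
[[-0.997   0.0779 -0.0006  0.5066]
 [ 0.0779  0.997   0.0001  0.2931]
 [ 0.0006  0.0001 -1.      0.2386]
 [ 0.      0.      0.      1.    ]]
[[-0.0001 -0.9541 -0.2996  0.0771]
 [ 1.     -0.0002  0.0003  0.0003]
 [-0.0003 -0.2996  0.9541 -0.1465]
 [ 0.      0.      0.      1.    ]]
jaw_knob 0.76 [284.9, 193.7, 97.9, 67.0] [0.4912 0.1781 0.0122 0.5559 0.2828 0.0266 0.5742 0.3052 0.0642]
jaw_knob 0.63 [257.1, 320.9, 78.7, 90.4] [0.6285 0.1398 0.0124 0.6515 0.23   0.158  0.7208 0.2487 0.1602]
jig 0.78 [267.3, 242.8, 151.2, 240.6] [0.4354 0.1306 0.0105 0.5406 0.2317 0.0128 0.6962 0.3146 0.159 ]
jig 0.72 [27.6, 197.9, 55.1, 55.9] [ 0.4656 -0.1287  0.0128  0.5011 -0.0882  0.0442  0.5375 -0.0595  0.046 ]
0.05 392 [0.51   0.2904 0.063 ] ((607.9874267578125, 257.59912109375), (27.40683364868164, 238.3262176513672), 72.62166595458984)
0.14 1562 [0.6481 0.2249 0.1583] ((649.0748901367188, 221.1964111328125), (52.821495056152344, 39.83259963989258), 84.08686065673828)
0.007 19042 [0.5274 0.2292 0.0125] ((626.5706787109375, 226.6630859375), (403.1973876953125, 207.17092895507812), 2.8073782920837402)
0.02 1835 [0.5594 0.2792 0.0263] ((664.0009765625, 230.52069091796875), (334.6208801269531, 186.7559356689453), 5.6337714195251465)
```

View pics/w1.png

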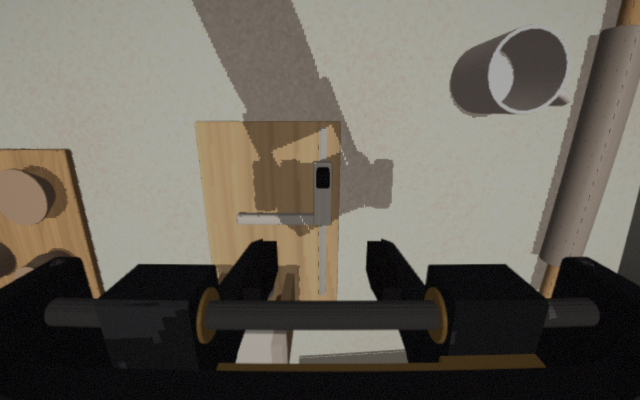

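The wrist view shows the knob at (322,176), the nose bar at (275,218) and the plate's front edge at row 122. I'll refine the jig frame from this picture.

```bash
cat >> h.py <<'E'
def inb(P,a,b): 
    P=P.reshape(-1,3); return P[np.all((P>a)&(P<b),axis=1)]
def rect(P): return cv2.minAreaRect((P[:,:2]*1000).astype(np.float32))
E
python3 - <<'E'
from h import *
np.set_printoptions(precision=4,suppress=True)
T=pose(); im=robot.get_image("wrist"); X=cloud(im,T)
K=inb(X,[.47,.26,.059],[.55,.33,.07]); print("knobtop",len(K),K.mean(0),rect(K))
N=inb(X,[.53,.17,.0215],[.59,.26,.029]); print("nose",len(N),rect(N))
# plate edges: for columns of world y, min x of plate; for x slices, y-extents
P=inb(X,[.40,.10,.009],[.62,.34,.0165])
y=np.arange(.15,.31,.01); fx=[np.percentile(P[abs(P[:,1]-a)<.005,0],1) for a in y]; print("front",np.polyfit(y,fx,1),fx)
x=np.arange(.45,.55,.01); hi=[np.percentile(P[abs(P[:,0]-a)<.005,1],99.5) for a in x]; lo=[np.percentile(P[abs(P[:,0]-a)<.005,1],.5) for a in x]
print("left",np.polyfit(x,hi,1),np.polyfit(x,hi,1)@[.5,1],"right",np.polyfit(x,lo,1),np.polyfit(x,lo,1)@[.5,1])
E
```

```text
knobtop 225 [0.5051 0.295  0.0631] ((505.4655456542969, 295.2079772949219), (14.996101379394531, 18.957820892333984), 85.37525939941406)
nose 660 ((562.3919677734375, 217.60513305664062), (86.06181335449219, 14.185691833496094), 85.15724182128906)
front [0.0802 0.4188] [np.float64(0.43076511365355374), np.float64(0.431631307916361), np.float64(0.4324123290832659), np.float64(0.4331607013298698), np.float64(0.43395987140527864), np.float64(0.43477271564886855), np.float64(0.43561565176339506), np.float64(0.43646523199268605), np.float64(0.4373118160166105), np.float64(0.43812632252861566), np.float64(0.43892820158348045), np.float64(0.439700910137924), np.float64(0.44050848083596583), np.float64(0.4407536021783875), np.float64(0.4418793290919533), np.float64(0.44308257306049553)]
left [-0.0816  0.3578] 0.3169534560209257 right [-0.0802  0.1743] 0.13417258513255578
```

```bash
python3 -m jog '[[0.0015,0.002,0.06,0,0.05],[0.0015,0.002,0.12,0,0.05],[0.0015,0.002,0.17,0,0.05],[0.0015,0.002,0.204,0,0.05],[0.0015,0.002,0.204,0,0.05],[0.0015,0.002,0.204,0,0.0],[0.0015,0.002,0.204,0,0.0],[0.0015,0.002,0.204,0,0.0],[0.0015,0.002,0.204,0,0.0],[0.012,0.002,0.204,0,0.0],[0.023,0.002,0.204,0,0.0],[0.034,0.002,0.204,0,0.0],[0.046,0.002,0.204,0,0.0],[0.046,0.002,0.204,0,0.0],[0.046,0.002,0.204,0,0.0],[0.046,0.002,0.204,0,0.05],[0.046,0.002,0.204,0,0.05],[0.046,0.002,0.16,0,0.05],[0.046,0.002,0.10,0,0.088],[0.046,0.002,0.04,0,0.088]]'
```

```text
t: 5.08
position: [0.461, 0.2984, 0.2004]
eef_rot: [0.039, 0.999, 0.0, -0.0]
contact_force: [1.3, -0.2, 0.3]
grip_width: 0.0635
grip_force: 0.0
```

```bash
python3 -m jog '[[-0.173,-0.492,-0.02,0,0.088],[-0.173,-0.492,-0.02,0,0.088],[-0.173,-0.492,-0.02,0,0.088],[-0.173,-0.492,-0.02,0,0.088],[-0.173,-0.492,-0.02,0,0.088],[-0.173,-0.492,-0.02,0,0.088],[-0.173,-0.492,-0.02,0,0.088],[-0.173,-0.492,-0.02,0,0.088],[-0.173,-0.492,-0.02,0,0.088],[-0.173,-0.492,-0.02,0,0.088],[-0.173,-0.492,-0.02,0,0.088]]'
python3 - <<'E'
from h import *
np.set_printoptions(precision=4,suppress=True)
T=pose(); print(T); im=robot.get_image("wrist"); save(im,"w2.png"); X=cloud(im,T)
C=inb(X,[.54,-.26,.066],[.65,-.14,.085]); print(len(C),C.mean(0),cv2.minEnclosingCircle((C[:,:2]*1000).astype(np.float32)))
for n,b in (("jar",[.56,-.15,.03,.67,-.05,.1]),("vase",[.44,-.25,.05,.54,-.15,.14])):
    Q=inb(X,b[:3],b[3:]); 
    if len(Q): print(n,Q.min(0),Q.max(0))
E
```

```text
t: 6.45
position: [0.5954, -0.2044, 0.2186]
eef_rot: [0.039, 0.999, 0.0, -0.0]
contact_force: [-0.1, 0.4, 0.7]
grip_width: 0.0882
grip_force: 0.0
[[-0.997   0.0771 -0.0003  0.5954]
 [ 0.0771  0.997   0.0006 -0.2044]
 [ 0.0004  0.0005 -1.      0.2186]
 [ 0.      0.      0.      1.    ]]
2365 [ 0.5942 -0.2081  0.0708] ((595.6572875976562, -208.33795166015625), 29.77031135559082)
jar [ 0.5863 -0.1315  0.0312] [ 0.6365 -0.0821  0.087 ]
vase [ 0.4704 -0.2283  0.051 ] [ 0.5114 -0.1866  0.1267]
```

View pics/w2.png

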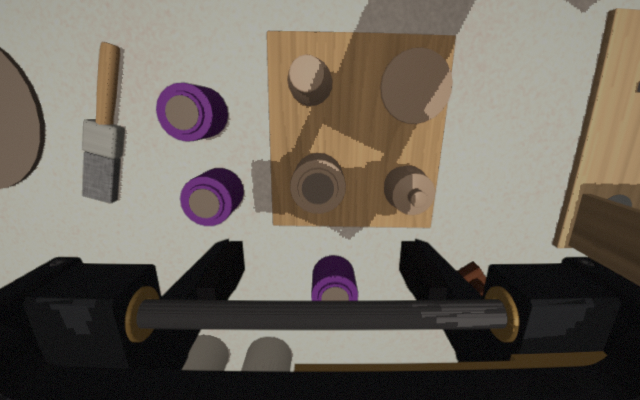

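The cup is at (318,187), foot up, with the jar at (410,190) and vase at (309,80) clear of the fingers. Now I'll grasp it.

```bash
python3 -m jog '[[0,-0.0035,0.06,0,0.088],[0,-0.0035,0.11,0,0.088],[0,-0.0035,0.15,0,0.088],[0,-0.0035,0.182,0,0.088],[0,-0.0035,0.182,0,0.088],[0,-0.0035,0.182,0,0.04],[0,-0.0035,0.182,0,0.04],[0,-0.0035,0.182,0,0.04],[0,-0.0035,0.182,0,0.04],[0,-0.0035,0.182,0,0.04],[0,-0.0035,0.16,0,0.04],[0,-0.0035,0.12,0,0.04],[0,-0.0035,0.07,0,0.04],[0,-0.0035,0.02,0,0.04],[0,-0.0035,-0.02,0,0.04],[0,-0.0035,-0.02,0,0.04]]'
```

```text
t: 8.5
position: [0.596, -0.2096, 0.2415]
eef_rot: [0.039, 0.999, -0.001, 0.002]
contact_force: [0.5, -1.0, -2.5]
grip_width: 0.0592
grip_force: 30.0
```

```bash
python3 -m jog '[[0.053,0.3995,0,0,0.04],[0.053,0.3995,0,0,0.04],[0.053,0.3995,0,0,0.04],[0.053,0.3995,0,0,0.04],[0.053,0.3995,0,0,0.04],[0.053,0.3995,0,0,0.04],[0.053,0.3995,0,0,0.04],[0.053,0.3995,0,0,0.04],[0.053,0.3995,0,0,0.04],[0.053,0.3995,0,0,0.04]]'
python3 - <<'E'
from h import *
T=pose(); print(T.round(4)); ux=np.array([.9968,-.0804]);uy=np.array([.0804,.9968])
p=T[:2,3]; print("jig",p@ux-.656,p@uy-.2397)
im=robot.get_image("wrist"); X=cloud(im,T)
N=inb(X,[.49,.15,.0215],[.56,.26,.029]); 
if len(N)>20: print("nose",rect(N)); c=np.array(rect(N)[0])/1000; print(c@ux-.656)
P=inb(X,[.56,.1,.15],[.8,.28,.166]); print("bridge", (P[:,:2]@ux-.656).min() if len(P) else None)
print(np.percentile(P[:,:2]@ux-.656,[.5,1,5]))
E
```

```text
t: 9.75
position: [0.5737, 0.192, 0.2382]
eef_rot: [0.04, 0.999, -0.0, -0.0]
contact_force: [0.3, -0.5, -2.4]
grip_width: 0.0595
grip_force: 30.0
[[-9.968e-01  7.960e-02 -8.000e-04  5.737e-01]
 [ 7.960e-02  9.968e-01 -3.000e-04  1.920e-01]
 [ 7.000e-04 -4.000e-04 -1.000e+00  2.382e-01]
 [ 0.000e+00  0.000e+00  0.000e+00  1.000e+00]]
jig -0.09953975776632285 -0.0021665480332551112
nose ((517.039306640625, 219.73736572265625), (80.74469757080078, 14.150773048400879), 84.27305603027344)
-0.1582821033447266
bridge -0.016459224096784686
[-0.01339109 -0.0117535   0.02612989]
```

```bash
python3 -m jog '[[0,0.002,0.06,0,0.04],[0,0.002,0.12,0,0.04],[0,0.002,0.16,0,0.04],[0,0.002,0.185,0,0.04],[0,0.002,0.196,0,0.04],[0,0.002,0.2005,0,0.04],[0,0.002,0.2005,0,0.04],[0,0.002,0.2005,0,0.04]]'
```

```text
t: 10.8
position: [0.5742, 0.1953, 0.0392]
eef_rot: [0.039, 0.999, 0.0, 0.001]
contact_force: [-0.7, -0.5, -1.7]
grip_width: 0.0593
grip_force: 30.0
```

```bash
python3 -m jog '[[0,0,0.001,0,0.04],[0,0,0.002,0,0.04],[0,0,0.002,0,0.065],[0,0,0.002,0,0.088],[0,0,0.002,0,0.088],[0,0,0.002,0,0.088],[0,0,-0.03,0,0.088],[0,0,-0.08,0,0.088],[0,0,-0.14,0,0.0],[0,0,-0.2,0,0.0],[0,0,-0.26,0,0.0],[0,0,-0.30,0,0],[0,0,-0.30,0,0]]'
python3 - <<'E'
from h import *
s=robot.get_state(); print(np.round(s["q"],3),s["position"])
T=pose(); ux=np.array([.9968,-.0804]);uy=np.array([.0804,.9968])
im=robot.get_image("wrist"); save(im,"w3.png"); X=cloud(im,T)
C=inb(X,[.52,.14,.066],[.62,.25,.085]); c=np.array(cv2.minEnclosingCircle((C[:,:2]*1000).astype(np.float32))[0])/1000; print(len(C),c,c@ux-.656,c@uy-.2397)
E
```

```text
t: 12.42
position: [0.5743, 0.1954, 0.3413]
eef_rot: [0.039, 0.999, 0.001, 0.003]
contact_force: [-0.2, -0.3, 0.0]
grip_width: 0.0403
grip_force: 0.0
[ 0.135  0.459  1.028  0.     1.649 -1.358] [0.57430821 0.1953588  0.34131957]
1279 [0.57414362 0.19547363] -0.09940972392578118 0.0013092638916015753
```

```bash
python3 -m jog '[[0,-0.125,0,0,0],[0,-0.125,0,0,0],[-0.06,-0.125,0,0,0],[-0.12,-0.125,0,0,0],[-0.18,-0.125,0,0,0],[-0.24,-0.125,0,0,0],[-0.30,-0.125,0,0,0],[-0.35,-0.125,0,0,0],[-0.35,-0.125,0,0,0],[-0.35,-0.125,0,0,0]]'
python3 - <<'E'
from h import *
s=robot.get_state(); print(np.round(s["q"],3),s["position"]); print(pose().round(3))
E
```

```text
t: 13.72
position: [0.7778, 0.0385, 0.2874]
eef_rot: [0.039, 0.999, 0.002, 0.02]
contact_force: [0.3, -0.6, -0.3]
grip_width: 0.0005
grip_force: 0.0
[-0.102  1.021  0.187  0.006  1.893 -1.593] [0.77783127 0.03848481 0.28744334]
[[-0.996  0.078  0.041  0.778]
 [ 0.078  0.997  0.001  0.038]
 [-0.041  0.005 -0.999  0.287]
 [ 0.     0.     0.     1.   ]]
```

```bash
python3 -m jog '[[-0.5,0,-0.1,0,0],[-0.5,0,-0.1,0,0],[-0.5,0,-0.1,0,0],[-0.5,0,-0.1,0,0],[-0.5,0,-0.1,0,0],[-0.5,0,-0.1,0,0],[-0.5,0,-0.1,0,0],[-0.5,0,-0.1,0,0],[-0.5,0,-0.1,0,0],[-0.5,0,-0.1,0,0]]'
python3 - <<'E'
from h import *
s=robot.get_state(); print(np.round(s["q"],3),s["position"]); print(pose().round(3))
E
```

```text
t: 14.98
position: [0.8054, 0.0047, 0.2429]
eef_rot: [0.039, 0.999, 0.003, 0.038]
contact_force: [-0.4, -0.0, -0.1]
grip_width: 0.0005
grip_force: 0.0
[-0.143  1.08   0.187  0.013  1.8   -1.632] [0.80541271 0.0047012  0.24290856]
[[-0.994  0.078  0.076  0.805]
 [ 0.078  0.997  0.002  0.005]
 [-0.076  0.008 -0.997  0.243]
 [ 0.     0.     0.     1.   ]]
```

```bash
python3 -m jog '[[0.15,0,0,0,0],[0.15,0,0,0,0],[0.15,0,0,0,0],[0.15,0,0,0,0],[0.15,0,0,0,0]]'
python3 - <<'E'
from h import *
s=robot.get_state(); print(np.round(s["q"],3),s["position"]); print(pose().round(3))
E
```

```text
t: 15.6
position: [0.6545, 0.0169, 0.2322]
eef_rot: [0.039, 0.999, 0.003, 0.038]
contact_force: [1.0, -0.0, 0.3]
grip_width: 0.0008
grip_force: 0.0
[-0.158  0.569  1.135  0.014  1.363 -1.654] [0.65448619 0.01690502 0.23223387]
[[-0.994  0.077  0.075  0.654]
 [ 0.078  0.997  0.002  0.017]
 [-0.075  0.008 -0.997  0.232]
 [ 0.     0.     0.     1.   ]]
```

```bash
python3 -m jog '[[-0.6,0,-0.1,0,0],[-0.6,0,-0.1,0,0],[-0.6,0,-0.1,0,0],[-0.6,0,-0.1,0,0],[-0.6,0,-0.1,0,0],[-0.6,0,-0.1,0,0]]'
python3 -m jog '[[-0.6,0,-0.1,0,0],[-0.6,0,-0.1,0,0],[-0.6,0,-0.1,0,0]]'
python3 -m jog '[[-0.6,0,-0.1,0,0]]'
python3 -m jog '[[-0.6,0,-0.1,0,0]]'
python3 - <<'E'
from h import *
s=robot.get_state(); print(np.round(s["q"],3),s["position"]); print(pose().round(3))
E
```

```text
t: 16.35
position: [0.8128, -0.0074, 0.2514]
eef_rot: [0.039, 0.998, 0.003, 0.059]
contact_force: [-0.0, -0.2, -0.3]
grip_width: 0.0004
grip_force: 0.0
t: 16.73
position: [0.8258, -0.0176, 0.2429]
eef_rot: [0.039, 0.996, 0.003, 0.078]
contact_force: [-0.5, 0.3, -0.4]
grip_width: 0.0003
grip_force: 0.0
t: 16.85
position: [0.8346, -0.0211, 0.2436]
eef_rot: [0.039, 0.995, 0.004, 0.095]
contact_force: [0.6, -0.0, -0.0]
grip_width: 0.0005
grip_force: 0.0
t: 16.98
position: [0.8425, -0.0245, 0.2468]
eef_rot: [0.039, 0.993, 0.004, 0.113]
contact_force: [0.0, 0.4, 0.4]
grip_width: 0.0005
grip_force: 0.0
[-0.179  1.082  0.186  0.039  1.65  -1.664] [ 0.84248898 -0.02445162  0.24678237]
[[-0.972  0.076  0.224  0.842]
 [ 0.078  0.997 -0.001 -0.024]
 [-0.224  0.016 -0.975  0.247]
 [ 0.     0.     0.     1.   ]]
```

```bash
for i in 1; do
python3 -m jog '[[-0.6,0,-0.05,0,0]]' 
python3 -m jog '[[-0.6,0,-0.03,0,0]]'
python3 -m jog '[[-0.6,0,0,0,0]]'
python3 -m jog '[[-0.6,0,0.02,0,0]]'
python3 -m jog '[[-0.6,0,0.05,0,0]]'
python3 -m jog '[[-0.6,0,0.08,0,0]]'
done | grep -E "pos|rot"
python3 - <<'E'
from h import *
s=robot.get_state(); print(np.round(s["q"],3),s["position"]); print(pose().round(3))
E
```

```text
position: [0.8513, -0.0276, 0.2475]
eef_rot: [0.039, 0.991, 0.004, 0.13]
position: [0.8601, -0.0305, 0.2477]
eef_rot: [0.039, 0.988, 0.004, 0.147]
position: [0.8691, -0.0334, 0.2476]
eef_rot: [0.039, 0.986, 0.004, 0.164]
position: [0.8781, -0.036, 0.2477]
eef_rot: [0.039, 0.983, 0.004, 0.181]
position: [0.8872, -0.0385, 0.2473]
eef_rot: [0.039, 0.979, 0.004, 0.198]
position: [0.8965, -0.0409, 0.2463]
eef_rot: [0.039, 0.976, 0.004, 0.215]
[-0.196  1.104  0.186  0.073  1.424 -1.682] [ 0.89646201 -0.04093667  0.24627622]
[[-0.905  0.074  0.42   0.896]
 [ 0.077  0.997 -0.009 -0.041]
 [-0.419  0.024 -0.908  0.246]
 [ 0.     0.     0.     1.   ]]
```

```bash
for i in 1; do
python3 -m jog '[[-0.6,0,0.08,0,0]]' 
python3 -m jog '[[-0.6,0,0.10,0,0]]'
python3 -m jog '[[-0.6,0,0.12,0,0]]'
python3 -m jog '[[-0.6,0,0.15,0,0]]'
python3 -m jog '[[-0.6,0,0.18,0,0]]'
python3 -m jog '[[-0.6,0,0.20,0,0]]'
python3 -m jog '[[-0.6,0,0.22,0,0]]'
done | grep -E "pos|rot"
python3 - <<'E'
from h import *
s=robot.get_state(); print(np.round(s["q"],3),s["position"]); print(pose().round(3))
E
```

```text
position: [0.9049, -0.0432, 0.2473]
eef_rot: [0.039, 0.972, 0.004, 0.232]
position: [0.9131, -0.0453, 0.2489]
eef_rot: [0.039, 0.968, 0.003, 0.248]
position: [0.9212, -0.0473, 0.2505]
eef_rot: [0.039, 0.964, 0.003, 0.265]
position: [0.9293, -0.0492, 0.2515]
eef_rot: [0.038, 0.959, 0.003, 0.281]
position: [0.9374, -0.051, 0.2521]
eef_rot: [0.038, 0.954, 0.003, 0.297]
position: [0.9452, -0.0527, 0.2529]
eef_rot: [0.038, 0.949, 0.002, 0.313]
position: [0.9527, -0.0542, 0.2543]
eef_rot: [0.038, 0.944, 0.002, 0.328]
[-0.207  1.132  0.187  0.116  1.163 -1.706] [ 0.95271113 -0.05418973  0.25426341]
[[-0.782  0.071  0.62   0.953]
 [ 0.074  0.997 -0.021 -0.054]
 [-0.619  0.029 -0.784  0.254]
 [ 0.     0.     0.     1.   ]]
```

```bash
cat >> h.py <<'E'
ux=np.array([.9968,-.0804]);uy=np.array([.0804,.9968])
def jig(p): return np.array([p[:2]@ux-.656,p[:2]@uy-.2397,p[2]])
def go(xj,yj,z):
    T=pose(); w=np.append((xj+.656)*ux+(yj+.2397)*uy,z); d=T[:3,:3].T@(w-T[:3,3]); print("now",jig(T[:3,3]).round(4),"shift",d.round(4)); return d
E
python3 - <<'E'
from h import *
print(pose()[:3,3],go(-.16,.0013,.25)); print(go(-.16,.0013,.045))
E
```

```text
now [ 0.298  -0.2171  0.2543] shift [ 0.3644  0.2225 -0.2741]
[ 0.95271113 -0.05418973  0.25426341] [ 0.36442007  0.2225036  -0.27413769]
now [ 0.298  -0.2171  0.2543] shift [ 0.4914  0.2166 -0.1133]
[ 0.49141019  0.21658657 -0.11331636]
```

```bash
python3 -m jog '[[0.364,0.2225,-0.274,0,0],[0.364,0.2225,-0.274,0,0],[0.364,0.2225,-0.274,0,0],[0.364,0.2225,-0.274,0,0],[0.364,0.2225,-0.274,0,0],[0.364,0.2225,-0.274,0,0],[0.364,0.2225,-0.274,0,0],[0.364,0.2225,-0.274,0,0],[0.364,0.2225,-0.274,0,0],[0.364,0.2225,-0.274,0,0],[0.364,0.2225,-0.274,0,0]]'
python3 - <<'E'
from h import *
print(pose().round(3)); print(np.round(robot.get_state()["q"],3)); go(-.16,.0013,.047)
im=robot.get_image("wrist"); save(im,"w4.png"); X=cloud(im,pose())
C=inb(X,[.52,.14,.066],[.62,.25,.085]); 
if len(C)>50:
  c=np.array(cv2.minEnclosingCircle((C[:,:2]*1000).astype(np.float32))[0]+(70,))/1000; print(len(C),jig(c))
E
```

```text
t: 19.98
position: [0.5144, 0.2004, 0.2517]
eef_rot: [0.038, 0.944, 0.002, 0.328]
contact_force: [-0.3, 0.4, -0.4]
grip_width: 0.0004
grip_force: 0.0
[[-0.782  0.071  0.619  0.514]
 [ 0.074  0.997 -0.021  0.2  ]
 [-0.619  0.03  -0.785  0.252]
 [ 0.     0.     0.     1.   ]]
[ 0.234  0.11   1.863 -0.323  0.541 -1.032]
now [-0.1594  0.0015  0.2517] shift [ 0.1271 -0.0062  0.1603]
1881 [-0.09963617  0.00121807  0.07      ]
```

View pics/w4.png

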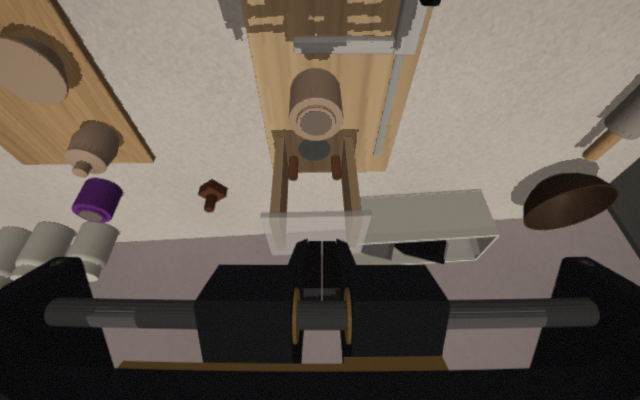

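The wrist view shows the cup upright, foot up, at (315,105). The pins at (293,167) and (336,166) are centred on it, and the jaw nose is behind at row 45. I'll lower the tool in front of the cup and check the pins' positions from this same view.

```bash
python3 - <<'E'
from h import *
im=robot.get_image("wrist"); X=cloud(im,pose()); 
hsv=cv2.cvtColor(im["image"],cv2.COLOR_RGB2HSV); m=np.zeros((400,640),bool); m[145:185,283:345]=True
c=im["image"].astype(int); m&=(c[...,0]>c[...,1]*1.7)
n,l,st,ce=cv2.connectedComponentsWithStats(m.astype(np.uint8))
for i in range(1,n):
    if st[i,4]>30:
        P=X[l==i]; P=P[~np.isnan(P[:,0])]; J=np.array([jig(p) for p in P]); print(ce[i],st[i,4],np.percentile(J,[2,50,98],axis=0).round(4))
E
python3 -m jog '[[0.035,-0.0015,0.045,0,0],[0.07,-0.003,0.09,0,0],[0.1,-0.005,0.125,0,0],[0.118,-0.006,0.15,0,0],[0.127,-0.006,0.16,0,0],[0.127,-0.006,0.16,0,0]]'
python3 - <<'E'
from h import *
go(-.045,.0,.047)
E
```

```text
t: 20.82
position: [0.5207, 0.2029, 0.063]
eef_rot: [0.036, 0.949, 0.001, 0.314]
contact_force: [-0.1, -0.1, 0.0]
grip_width: 0.0006
grip_force: 0.0
now [-0.1533  0.0044  0.063 ] shift [-0.0775 -0.0061  0.0773]
```

Run:
```python
from h import *
s=robot.get_state(); print(np.round(s["q"],3)); print(pose().round(3)); print(s["contact_force"],s["joint_torque"])
go(-.15,.001,.047); go(-.15,.001,.055)
```

```text
[ 0.233  0.453  2.011 -1.231  0.168 -0.085]
[[-0.8    0.068  0.596  0.521]
 [ 0.07   0.997 -0.021  0.203]
 [-0.596  0.025 -0.803  0.063]
 [ 0.     0.     0.     1.   ]]
[-0.13597074 -0.1141257   0.02608827] [ -0.21220119 -35.5573225  -15.83488405  -0.28495559  -0.20782652
   0.11702968]
now [-0.1533  0.0044  0.063 ] shift [ 0.0069 -0.0038  0.0148]
now [-0.1533  0.0044  0.063 ] shift [ 0.0021 -0.0036  0.0084]
```

```bash
python3 -m jog '[[0.006,-0.004,0.015,0,0],[0.006,-0.004,0.015,0,0],[0.006,-0.004,0.015,0,0]]' 
python3 -m jog '[[0.004,-0.001,0.006,0,0],[0.004,-0.001,0.006,0,0]]'
python3 - <<'E'
from h import *
s=robot.get_state(); print(np.round(s["q"],3)); print(pose().round(3))
go(-.145,.001,.047)
E
```

```text
t: 21.2
position: [0.5266, 0.2004, 0.0534]
eef_rot: [0.038, 0.95, 0.002, 0.309]
contact_force: [-0.3, -0.5, -0.1]
grip_width: 0.0002
grip_force: 0.0
t: 21.45
position: [0.5281, 0.2002, 0.0485]
eef_rot: [0.038, 0.951, 0.002, 0.306]
contact_force: [0.3, -0.4, 0.8]
grip_width: 0.0003
grip_force: 0.0
[ 0.22   0.491  1.992 -1.232  0.155 -0.088]
[[-0.81   0.072  0.582  0.528]
 [ 0.074  0.997 -0.019  0.2  ]
 [-0.582  0.028 -0.813  0.048]
 [ 0.     0.     0.     1.   ]]
now [-0.1457  0.0023  0.0485] shift [ 0.0002 -0.0013  0.0016]
```

```bash
python3 -m jog '[[-0.007,-0.001,0.005,0,0],[-0.014,-0.002,0.010,0,0],[-0.021,-0.002,0.015,0,0],[-0.028,-0.002,0.020,0,0],[-0.035,-0.002,0.025,0,0],[-0.042,-0.002,0.030,0,0],[-0.049,-0.002,0.035,0,0],[-0.056,-0.002,0.040,0,0],[-0.063,-0.002,0.045,0,0],[-0.070,-0.002,0.050,0,0]]'
python3 - <<'E'
from h import *
s=robot.get_state(); print(np.round(s["q"],3)); T=pose(); print(T.round(3)); go(-.045,.0,.047)
im=robot.get_image("wrist"); save(im,"w5.png"); X=cloud(im,T)
robot.get_image("scene"); 
P=X.reshape(-1,3); J=np.c_[P[:,:2]@ux-.656,P[:,:2]@uy-.2397,P[:,2]]
Q=inb(J,[-.13,-.05,.062],[.05,.05,.085]); print(len(Q)); 
if len(Q)>20: print(Q.min(0),Q.max(0))
E
```

```text
t: 22.7
position: [0.6136, 0.1921, 0.0484]
eef_rot: [0.038, 0.951, 0.002, 0.305]
contact_force: [-2.0, 0.4, 1.5]
grip_width: 0.0004
grip_force: 0.8
[ 0.167  0.601  1.774 -0.646  0.193 -0.723]
[[-0.81   0.072  0.581  0.614]
 [ 0.074  0.997 -0.02   0.192]
 [-0.581  0.027 -0.813  0.048]
 [ 0.     0.     0.     1.   ]]
now [-0.0598  0.0011  0.0484] shift [-0.0113 -0.0012  0.0097]
1952
[-0.12710374 -0.03109757  0.06200296] [-0.04916582  0.01635236  0.08499763]
```

View pics/w5.png

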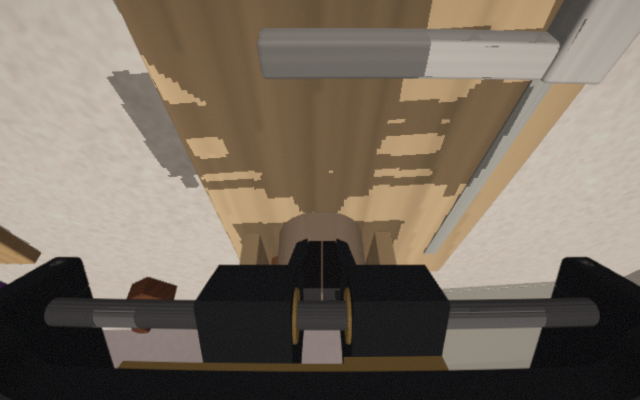

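The wrist view shows the cup at (320,235), entering centred between the walls at columns 255 and 380. I'll keep going gently and watch the force.

```bash
python3 -m jog '[[-0.003,0,0.002,0,0],[-0.006,0,0.004,0,0],[-0.008,0,0.006,0,0],[-0.011,0,0.008,0,0],[-0.013,0,0.009,0,0],[-0.0145,0,0.0105,0,0]]'
python3 -m jog '[[-0.0015,0,0.001,0,0],[-0.0025,0,0.0015,0,0]]'
python3 - <<'E'
from h import *
go(-.037,0,.047); print(robot.get_state()["contact_force"])
E
```

```text
t: 23.55
position: [0.6317, 0.1907, 0.0485]
eef_rot: [0.039, 0.951, 0.002, 0.306]
contact_force: [-2.0, -0.4, -0.2]
grip_width: 0.0005
grip_force: 0.7
t: 23.8
position: [0.6336, 0.1901, 0.0482]
eef_rot: [0.039, 0.952, 0.002, 0.305]
contact_force: [-11.5, -3.0, 5.9]
grip_width: 0.0007
grip_force: 5.9
now [-0.0398  0.0007  0.0482] shift [-0.0016 -0.0008  0.0026]
[-11.52571742  -2.98271556   5.90003401]
```

```bash
python3 -m jog '[[0,-0.0015,0,0,0],[0,-0.003,0,0,0],[0,-0.004,0,0,0]]'
python3 -m jog '[[-0.0008,0,0.0006,0,0],[-0.0008,0,0.0006,0,0]]'
python3 - <<'E'
from h import *
go(-.037,0,.047)
E
```

```text
t: 24.18
position: [0.6343, 0.1865, 0.0487]
eef_rot: [0.038, 0.951, 0.002, 0.306]
contact_force: [-0.8, 0.9, -1.0]
grip_width: 0.0004
grip_force: 0.5
t: 24.42
position: [0.6351, 0.1864, 0.0486]
eef_rot: [0.039, 0.951, 0.002, 0.306]
contact_force: [-3.8, -0.8, 1.2]
grip_width: 0.0002
grip_force: 1.5
now [-0.0379 -0.0028  0.0486] shift [0.0002 0.0028 0.0019]
```

```bash
python3 -m jog '[[-0.001,0,0.0007,0,0],[-0.002,0,0.0014,0,0]]'
python3 -m jog '[[0,0.0015,0,0,0],[0,0.003,0,0,0],[0,0.004,0,0,0]]'
python3 -m jog '[[-0.0008,0,0.0006,0,0],[-0.0008,0,0.0006,0,0]]'
python3 - <<'E'
from h import *
go(-.037,0,.047)
E
```

```text
t: 24.68
position: [0.6364, 0.1859, 0.0481]
eef_rot: [0.039, 0.952, 0.001, 0.304]
contact_force: [-17.5, -4.1, 10.2]
grip_width: 0.0004
grip_force: 8.7
t: 25.05
position: [0.6359, 0.1888, 0.0475]
eef_rot: [0.039, 0.952, 0.0, 0.303]
contact_force: [-17.8, -9.3, 8.1]
grip_width: 0.0006
grip_force: 8.7
t: 25.3
position: [0.6361, 0.1888, 0.0473]
eef_rot: [0.039, 0.952, 0.0, 0.302]
contact_force: [-24.5, -9.7, 12.2]
grip_width: 0.0008
grip_force: 12.0
now [-0.0371 -0.0004  0.0473] shift [0.0001 0.0004 0.0003]
```

```bash
python3 -m jog '[[0.004,0,-0.003,0,0],[0.016,0,-0.012,0,0],[0.032,0,-0.023,0,0],[0.05,0,-0.036,0,0],[0.07,0,-0.05,0,0],[0.08,0,-0.057,0,0],[0.065,0,-0.09,0,0],[0.03,0,-0.14,0,0],[-0.01,0,-0.19,0,0],[-0.035,0,-0.217,0,0],[-0.035,0,-0.217,0,0],[-0.035,0,-0.217,0,0]]'
python3 - <<'E'
from h import *
go(-.16,.0013,.25); T=pose(); im=robot.get_image("wrist"); X=cloud(im,T)
cv2.imwrite("pics/w6.png",cv2.resize(im["image"][60:260,200:440,::-1],None,fx=3,fy=3,interpolation=cv2.INTER_CUBIC))
P=X.reshape(-1,3); J=np.c_[P[:,:2]@ux-.656,P[:,:2]@uy-.2397,P[:,2]].reshape(400,640,3)
np.save("J.npy",J); np.save("I.npy",im["image"])
Q=inb(J,[-.06,-.036,.02],[.06,.036,.064]); print(len(Q)); 
from scipy.optimize import least_squares
r=least_squares(lambda c:np.hypot(Q[:,0]-c[0],Q[:,1]-c[1])-.03,[0,0],loss="soft_l1",f_scale=.001); print(r.x,np.sqrt((r.fun**2).mean()))
for a in (-.05,.03):
    W=inb(J,[-.026,a-.01,.03],[.03,a+.03,.14]); print(a,len(W),np.percentile(W[:,1],[2,50,98]) if len(W) else "")
F=inb(J,[-.045,-.06,.02],[.0,.06,.149]); 
for lo,hi in((-.056,-.04),(.04,.056)):
    f=F[(F[:,1]>lo)&(F[:,1]<hi)]; print("wallfront",len(f),np.percentile(f[:,0],[5,50]) if len(f) else "")
E
```

```text
t: 26.8
position: [0.5409, 0.1918, 0.2453]
eef_rot: [0.039, 0.951, 0.002, 0.306]
contact_force: [-0.6, 0.6, -0.4]
grip_width: 0.0002
grip_force: 0.0
now [-0.1322 -0.0051  0.2453] shift [ 0.0199  0.0068 -0.0198]
1151
[-5.46647906e-04  8.20347322e-05] 0.0026207481851793146
-0.05 1274 [-0.05409468 -0.04299515 -0.02070188]
0.03 1329 [0.02092421 0.04154735 0.05272303]
wallfront 863 [-0.02547314 -0.02440845]
wallfront 926 [-0.02531251 -0.02413668]
```

View pics/w6.png

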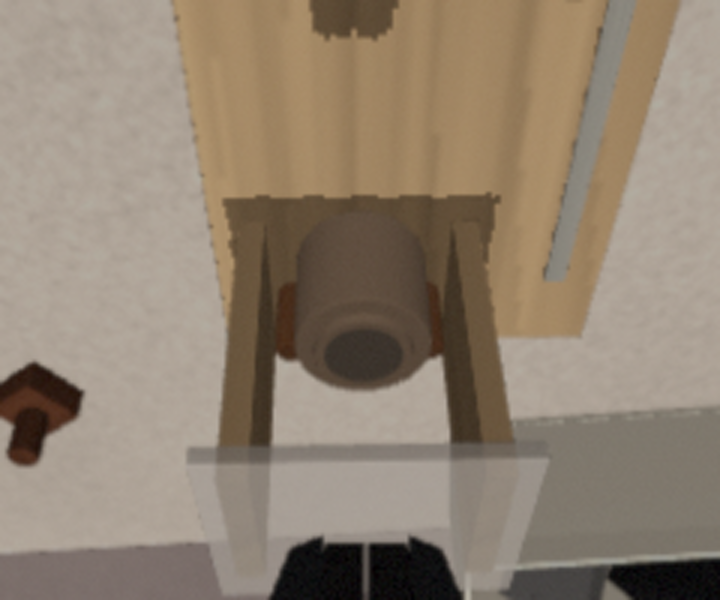

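The crop shows the cup seated between the walls with a bit of each pin visible: left at about 278–298, right at about 428–440. That asymmetry may be a small sideways offset, so I'll quantify it.

Run:
```python
import numpy as np
I=np.load("I.npy").astype(int); J=np.load("J.npy")
for r in (159,163,167,171):
    print(r,[f"{c}:{I[r,c,0]},{I[r,c,1]},{I[r,c,2]}" for c in list(range(286,302))]); print("   ",[f"{c}:{I[r,c,0]},{I[r,c,1]},{I[r,c,2]}" for c in range(338,353)])
    for cs in (slice(288,301),slice(339,351)): print((J[r,cs]*1000).round(0).astype(int).tolist())
```

```text
159 ['286:86,69,51', '287:66,52,37', '288:65,49,38', '289:63,50,35', '290:72,58,41', '291:92,73,54', '292:82,63,44', '293:66,41,26', '294:70,43,25', '295:74,47,29', '296:71,44,24', '297:72,44,28', '298:70,50,37', '299:75,60,49', '300:79,63,52', '301:81,67,54']
    ['338:83,67,53', '339:77,63,49', '340:78,62,51', '341:74,61,48', '342:68,55,42', '343:68,44,24', '344:70,45,26', '345:67,42,26', '346:77,58,40', '347:94,75,54', '348:67,53,38', '349:67,53,38', '350:65,52,37', '351:65,52,37', '352:66,53,37']
[[-5, -43, 41], [5, -43, 31], [18, -43, 18], [23, -42, 13], [23, -40, 13], [15, -38, 21], [13, -37, 22], [12, -35, 24], [12, -34, 24], [12, -32, 24], [-6, -29, 43], [-11, -28, 47], [-15, -26, 52]]
[[-20, 24, 57], [-17, 25, 54], [-14, 27, 51], [-9, 29, 46], [13, 33, 24], [13, 35, 24], [15, 36, 23], [25, 39, 12], [23, 41, 14], [18, 41, 19], [9, 41, 29], [2, 41, 35]]
163 ['286:74,59,40', '287:64,50,36', '288:65,51,36', '289:61,49,34', '290:67,55,38', '291:83,65,47', '292:77,57,40', '293:70,46,30', '294:73,44,27', '295:72,45,27', '296:72,45,28', '297:72,46,30', '298:70,53,40', '299:75,61,50'
[... 1697 characters left out ...]
45,27', '297:69,43,24', '298:73,58,46', '299:85,69,55', '300:89,73,59', '301:87,69,56']
    ['338:87,71,58', '339:87,72,58', '340:88,72,59', '341:87,71,59', '342:85,70,57', '343:74,58,45', '344:71,47,31', '345:69,42,26', '346:68,42,27', '347:63,45,29', '348:64,51,37', '349:64,50,36', '350:64,51,34', '351:68,55,39', '352:67,52,38']
[[2, -43, 56], [11, -43, 47], [24, -43, 36], [39, -43, 22], [15, -39, 45], [15, -37, 44], [13, -36, 46], [12, -34, 47], [12, -33, 47], [12, -32, 47], [-7, -29, 65], [-11, -27, 69], [-10, -26, 68]]
[[-9, 24, 68], [-10, 25, 68], [-10, 26, 69], [-9, 27, 68], [-8, 29, 67], [13, 33, 47], [13, 34, 47], [14, 36, 47], [16, 38, 45], [30, 41, 32], [21, 41, 40], [13, 41, 48]]
```

The cup sits about 0.7 mm toward +y, so it likely touches only the +y pin. I'll go back and work it sideways toward −y under light load.

Run:
```python
from h import *
go(-.14,.002,.06); go(-.14,.002,.047);go(-.06,.002,.047);go(-.042,.002,.047)
```

```text
now [-0.1326 -0.0051  0.2442] shift [0.113  0.0022 0.1458]
now [-0.1326 -0.0051  0.2442] shift [0.1205 0.0019 0.1564]
now [-0.1326 -0.0051  0.2442] shift [0.0554 0.0012 0.2028]
now [-0.1326 -0.0051  0.2442] shift [0.0407 0.001  0.2133]
```

```bash
python3 -m jog '[[0.035,0.001,0.045,0,0],[0.07,0.002,0.09,0,0],[0.1,0.002,0.13,0,0],[0.118,0.002,0.153,0,0],[0.12,0.002,0.156,0,0],[0.105,0.002,0.168,0,0],[0.087,0.002,0.181,0,0],[0.07,0.002,0.192,0,0],[0.055,0.001,0.203,0,0],[0.048,0.001,0.208,0,0],[0.044,0.001,0.211,0,0],[0.0415,0.001,0.213,0,0]]'
python3 - <<'E'
from h import *
go(-.0385,.002,.047); print(pose()[:3,:3].round(3))
E
```

```text
t: 28.35
position: [0.6309, 0.1918, 0.0472]
eef_rot: [0.038, 0.952, 0.002, 0.305]
contact_force: [1.1, -0.0, -0.2]
grip_width: 0.0004
grip_force: 0.0
now [-0.0425  0.0022  0.0472] shift [-0.0032 -0.0002  0.0025]
[[-0.811  0.072  0.581]
 [ 0.074  0.997 -0.019]
 [-0.58   0.027 -0.814]]
```

```bash
(python3 -m jog '[[-0.002,0,0.0015,0,0],[-0.0032,0,0.0024,0,0]]'
python3 -m jog '[[-0.0008,0,0.0006,0,0]]'
python3 -m jog '[[-0.0004,0,0.0003,0,0]]') | grep -E "pos|contact"
```

```text
position: [0.635, 0.1915, 0.0478]
contact_force: [-3.0, -1.4, 1.3]
position: [0.6356, 0.1911, 0.0476]
contact_force: [-7.3, -3.1, 2.7]
position: [0.6358, 0.191, 0.0475]
contact_force: [-9.9, -3.3, 4.2]
```

```bash
(python3 -m jog '[[0,-0.001,0,0,0]]'
python3 -m jog '[[0,-0.001,0,0,0]]'
python3 -m jog '[[0,-0.001,0,0,0]]'
python3 -m jog '[[0,-0.001,0,0,0]]'
python3 -m jog '[[0,-0.001,0,0,0]]') | grep -E "pos|contact"
```

```text
position: [0.636, 0.1901, 0.0477]
contact_force: [-3.8, -1.3, 1.4]
position: [0.6362, 0.1892, 0.0478]
contact_force: [-3.5, -0.1, -0.2]
position: [0.6363, 0.1887, 0.0478]
contact_force: [-4.5, 4.1, 0.1]
position: [0.6361, 0.188, 0.0478]
contact_force: [-6.1, 5.9, 2.0]
position: [0.6358, 0.1874, 0.0478]
contact_force: [-9.2, 6.7, 2.6]
```

```bash
(python3 -m jog '[[0,0.001,0,0,0]]'
python3 -m jog '[[0,0.0007,0,0,0]]'
python3 -m jog '[[0,0.0005,0,0,0]]') | grep -E "pos|contact"
```

```text
position: [0.636, 0.1881, 0.0478]
contact_force: [-4.4, 2.0, 1.1]
position: [0.6363, 0.1886, 0.0479]
contact_force: [-3.9, 0.8, 0.7]
position: [0.6364, 0.1888, 0.0479]
contact_force: [-4.6, 0.6, 0.6]
```

```bash
(python3 -m jog '[[-0.0008,0,0.0006,0,0]]'
python3 -m jog '[[0.0008,0,-0.0006,0,0],[0.004,0,-0.003,0,0],[0.016,0,-0.012,0,0],[0.032,0,-0.023,0,0],[0.05,0,-0.036,0,0],[0.07,0,-0.05,0,0],[0.08,0,-0.057,0,0],[0.065,0.003,-0.09,0,0],[0.03,0.005,-0.14,0,0],[-0.01,0.007,-0.19,0,0],[-0.035,0.007,-0.217,0,0],[-0.035,0.007,-0.217,0,0]]') | grep -E "pos|contact"
python3 - <<'E'
from h import *
from scipy.optimize import least_squares
go(-.16,.0013,.25); T=pose(); im=robot.get_image("wrist"); X=cloud(im,T); save(im,"w7.png")
P=X.reshape(-1,3); J=np.c_[P[:,:2]@ux-.656,P[:,:2]@uy-.2397,P[:,2]].reshape(400,640,3)
Q=inb(J,[-.06,-.036,.02],[.06,.036,.064])
Q=Q[Q[:,0]<0]
r=least_squares(lambda c:np.hypot(Q[:,0]-c[0],Q[:,1]-c[1])-.03,[0,0],loss="soft_l1",f_scale=.001); print("cup",r.x)
w=[]
for s in (-1,1):
    W=inb(J,[-.02,-.05,.03],[.03,.05,.14]) if 0 else J.reshape(-1,3); W=W[(W[:,0]>0)&(W[:,0]<.03)&(W[:,2]>.016)&(W[:,2]<.08)&(abs(W[:,1]-s*.042)<.0025)]; w.append(np.median(W[:,1])); print(len(W),w[-1])
# red pin / cup edges
I=im["image"].astype(int); red=(I[...,0]-I[...,2]>35)&(I[...,1]<.7*I[...,0])
for p in range(0,400):
    c=np.where(red[p,275:365])[0]+275
    if len(c)>6 and 140<p<200: print(p,c.min(),c.max(),len(c),end="; ")
print()
M=J.copy();
E
```

```text
position: [0.6369, 0.1887, 0.0476]
contact_force: [-15.3, 2.3, 6.5]
position: [0.5419, 0.1973, 0.2506]
contact_force: [-0.3, -0.1, -1.8]
now [-0.1317  0.0005  0.2506] shift [ 0.0232  0.001  -0.0162]
cup [ 0.00075391 -0.00067131]
104 -0.04274519240065526
111 0.04133762440081204
151 290 340 7; 152 289 340 8; 153 289 340 8; 154 289 341 9; 155 289 341 9; 156 288 341 9; 157 288 341 9; 158 289 341 8; 159 288 341 9; 160 288 341 9; 161 288 341 9; 162 288 341 9; 163 288 341 9; 164 288 342 10; 165 288 342 10; 166 288 342 10; 167 288 342 10; 168 288 342 10; 169 288 342 10; 170 288 342 9; 171 288 342 10; 172 288 340 7;
```

The cup is now centred: y matches the wall midline and the lateral force is balanced. Next is the jaw knob.

```bash
python3 - <<'E'
from h import *
go(-.221,.095,.14)
E
python3 -m jog '[[0.06,0.094,-0.005,0,0.05],[0.12,0.094,-0.0,0,0.05],[0.142,0.094,0.036,0,0.05],[0.142,0.094,0.036,0,0.05],[0.142,0.094,0.036,0,0.05]]'
python3 - <<'E'
from h import *
s=robot.get_state(); print(np.round(s["q"],3)); print(pose()[:3,:3].round(3)); go(-.221,.095,.12)
T=pose(); im=robot.get_image("wrist"); save(im,"w8.png"); X=cloud(im,T); P=X.reshape(-1,3); J=np.c_[P[:,:2]@ux-.656,P[:,:2]@uy-.2397,P[:,2]]
K=inb(J,[-.26,.07,.058],[-.16,.12,.068]); print("knob",len(K),K.mean(0) if len(K) else "",rect(K) if len(K) else "")
N=inb(J,[-.2,-.04,.021],[-.13,.06,.03]); print("nose",len(N),rect(N) if len(N) else "")
E
```

```text
now [-0.1324  0.0003  0.2482] shift [0.1362 0.0923 0.0384]
t: 32.15
position: [0.4538, 0.3005, 0.1363]
eef_rot: [0.038, 0.951, 0.002, 0.306]
contact_force: [-0.1, -0.9, 0.7]
grip_width: 0.0481
grip_force: 0.0
[ 0.508  0.313  1.941 -0.761  0.45  -0.36 ]
[[-0.81   0.072  0.582]
 [ 0.074  0.997 -0.019]
 [-0.582  0.027 -0.813]]
now [-0.2279  0.0964  0.1363] shift [ 0.0039 -0.0018  0.0172]
knob 466 [-0.2238797   0.09467949  0.06260791] ((-222.21018981933594, 94.6217041015625), (15.874802589416504, 19.67340850830078), 87.94610595703125)
nose 961 ((-158.36390686035156, 20.12830924987793), (79.59929656982422, 15.544280052185059), 89.09759521484375)
```

```bash
python3 -m jog '[[0.018,-0.003,0.028,0,0.05],[0.036,-0.004,0.055,0,0.05],[0.0475,-0.004,0.0767,0,0.05],[0.0475,-0.004,0.0767,0,0.05]]'
python3 - <<'E'
from h import *
s=robot.get_state(); print(np.round(s["q"],3)); print(pose()[:3,:3].round(3)); go(-.222,.0946,.045)
E
```

```text
t: 32.7
position: [0.4604, 0.2987, 0.0472]
eef_rot: [0.039, 0.952, 0.001, 0.305]
contact_force: [-0.5, -0.1, 0.8]
grip_width: 0.0501
grip_force: 0.0
[ 0.497  0.499  1.982 -1.23   0.319  0.136]
[[-0.811  0.073  0.58 ]
 [ 0.075  0.997 -0.021]
 [-0.58   0.026 -0.814]]
now [-0.2211  0.095   0.0472] shift [ 0.002  -0.0005  0.0013]
```

```bash
(python3 -m jog '[[0,0,0,0,0],[0,0,0,0,0],[0,0,0,0,0],[0,0,0,0,0]]'
python3 -m jog '[[-0.008,0,0.006,0,0],[-0.018,0,0.013,0,0],[-0.028,0,0.020,0,0],[-0.038,0,0.027,0,0],[-0.048,0,0.034,0,0],[-0.058,-0.001,0.041,0,0],[-0.068,-0.001,0.048,0,0],[-0.078,-0.001,0.056,0,0],[-0.086,-0.001,0.061,0,0],[-0.091,-0.001,0.065,0,0],[-0.093,-0.001,0.066,0,0],[-0.093,-0.001,0.066,0,0]]')
python3 - <<'E'
from h import *
go(-.1,.095,.047)
T=pose(); im=robot.get_image("wrist"); save(im,"w9.png"); X=cloud(im,T); P=X.reshape(-1,3); J=np.c_[P[:,:2]@ux-.656,P[:,:2]@uy-.2397,P[:,2]]
N=inb(J,[-.09,-.03,.021],[.0,.06,.0275]); print("nose",len(N),rect(N) if len(N) else "")
E
```

```text
t: 33.2
position: [0.4595, 0.2984, 0.0475]
eef_rot: [0.039, 0.951, 0.001, 0.305]
contact_force: [-1.1, -7.0, 4.8]
grip_width: 0.0157
grip_force: 30.1
t: 34.7
position: [0.5734, 0.289, 0.0475]
eef_rot: [0.039, 0.952, 0.001, 0.305]
contact_force: [2.5, -5.8, 1.5]
grip_width: 0.0156
grip_force: 30.1
now [-0.1077  0.0945  0.0475] shift [-0.006   0.0005  0.005 ]
nose 647 ((-46.46812057495117, 10.88571548461914), (30.73233413696289, 91.76836395263672), 22.32128143310547)
```

```bash
(python3 -m jog '[[-0.0025,0,0.0017,0,0],[-0.004,0,0.0029,0,0],[-0.004,0,0.0029,0,0]]'
python3 -m jog '[[-0.0008,0,0.0006,0,0]]'
python3 -m jog '[[-0.0008,0,0.0006,0,0]]'
python3 -m jog '[[-0.0008,0,0.0006,0,0]]') | grep -E "pos|contact"
```

```text
position: [0.5782, 0.2886, 0.0475]
contact_force: [-0.1, -6.2, 3.5]
position: [0.579, 0.2886, 0.0475]
contact_force: [-2.5, -6.1, 6.3]
position: [0.58, 0.2885, 0.0475]
contact_force: [-2.9, -5.9, 5.8]
position: [0.5806, 0.2885, 0.0475]
contact_force: [-12.7, -7.8, 13.0]
```

```bash
(python3 -m jog '[[0.0003,0,-0.0002,0,0],[0.0003,0,-0.0002,0,0.03],[0.0003,0,-0.0002,0,0.05],[0.0003,0,-0.0002,0,0.05]]'
python3 -m jog '[[-0.012,0,-0.016,0,0.05],[-0.03,0,-0.042,0,0.05],[-0.05,0,-0.075,0,0.05],[-0.05,0,-0.12,0,0.05],[-0.035,-0.05,-0.17,0,0.05],[-0.035,-0.09,-0.20,0,0.05],[-0.035,-0.09,-0.20,0,0.05]]') | grep -E "pos|contact"
python3 - <<'E'
from h import *
from scipy.optimize import least_squares
T=pose(); print(jig(T[:3,3])); im=robot.get_image("wrist"); X=cloud(im,T)
save(im,"w10.png")
P=X.reshape(-1,3); J=np.c_[P[:,:2]@ux-.656,P[:,:2]@uy-.2397,P[:,2]]
Q=inb(J,[-.06,-.036,.028],[0,.036,.064])
r=least_squares(lambda c:np.hypot(Q[:,0]-c[0],Q[:,1]-c[1])-.03,[0,0],loss="soft_l1",f_scale=.001); print("cup",r.x,len(Q))
N=inb(J,[-.09,-.03,.022],[-.01,.07,.028]); print("nose",len(N),rect(N))
K=inb(J,[-.13,.07,.058],[-.06,.12,.068]); print("knob",len(K),K.mean(0),rect(K))
t=robot.get_image("top"); Y=cloud(t).reshape(-1,3)
for n,b in (("jar",[.56,-.15,.03,.67,-.05,.1]),("vase",[.44,-.25,.05,.54,-.15,.14]),("dish",[.45,-.14,.03,.55,-.05,.06])):
    A=inb(np.load("top.npy"),b[:3],b[3:]); B=inb(Y,b[:3],b[3:]); print(n,A.mean(0).round(4),B.mean(0).round(4))
E
```

```text
position: [0.5804, 0.2897, 0.0469]
contact_force: [0.1, -0.1, -0.2]
position: [0.4858, 0.1998, 0.2302]
contact_force: [-0.3, -0.6, -0.5]
[-0.18777228 -0.00147966  0.2302199 ]
cup [ 0.0009365  -0.00059509] 788
nose 655 ((-28.639179229736328, 21.18922233581543), (31.872474670410156, 97.15261840820312), 0.5838704109191895)
knob 199 [-0.10168072  0.0937158   0.0624502 ] ((-100.27928924560547, 94.40454864501953), (16.270715713500977, 20.770843505859375), 86.04727172851562)
jar [ 0.609  -0.0999  0.0631] [ 0.609  -0.0998  0.0632]
vase [ 0.4876 -0.1994  0.0951] [ 0.4876 -0.1995  0.0952]
dish [ 0.5006 -0.094   0.0445] [ 0.5006 -0.094   0.0445]
```

View pics/w10.png

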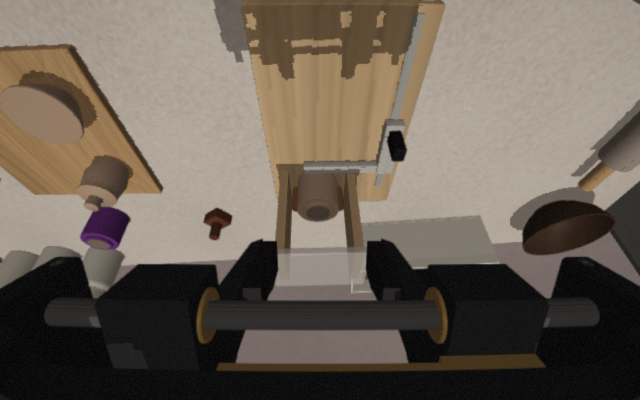

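The picture shows the cup at (318,195), foot up and centred in the nest, with the jaw nose at (340,167) against it. The other pots haven't moved and the robot is touching nothing.

```bash
python3 -c "
from plant import robot
print(robot.sign_off())"
```

```text
the job is handed in; nothing more can be done
None
```

I handed the job in: the cup is foot up in the nest, pressed against both pins with the jaw still fully open, and only then was the jaw slid up until the force showed it touching; the bridge was not struck and nothing else was seen to move.

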